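# Drift two bolt holes into line and fit the bolt

### The arm

A 6-joint arm with a two-finger parallel gripper is mounted at the origin on the work surface; the furniture and walls round the work are solid. World frame = base frame: x ahead of the robot, y to its left, z up, the work surface at z = 0. Lengths are in m, angles in rad, forces in N, time in s.
With the tool pointing down it reaches from about 0.25 to 0.775 m from the base axis. Payload 4 kg.
Tool frame: the origin (TCP) lies on the centre line of the jaws, within the pads' length; the fingertips stand 17 mm ahead of it and the grasp point (between the pads) lies 2 mm behind it; z points along the fingers, y is the line along which they close (so a half turn about z gives the same grasp; the last joint's range is limited). The gripper opens to 85 mm and grips with 20 to 120 N. Pads are 22 mm wide; open, the fingers measure 114 mm over their backs; the gripper's body (76 mm by 85 mm) begins 54 mm behind the grasp point. The pads swing forward as they close: fully open they stand 13 mm farther back than shut.
Start: joints at [1.097, 0.087, 1.371, -0, 1.684, -0.103], TCP at [0.199, 0.513, 0.248] pointing down, gripper open.
Joint ranges: [-3.1, 3.1], [-0.76, 2.03], [0.27, 2.55], [-1.08, 4.22], [0.17, 2.65], [-2.57, 2.57]. Speed limits (rad/s): [2.79, 2.79, 3.14, 3.14, 3.14, 3.14].

### API

Orientations are given as a unit quaternion [w, x, y, z].
In Python, from rig import bot, optics gives the robot as it stands.
- The arm moves only by the tool drive_tool, never from a script. Its argument "moves" is a list of rows, each a list of 4 numbers: the shift along the tool's x, y, z in mm, then the turn about the tool's z in rad. In form: [[x, y, z, turn], ...]. A call has 1 to 10 rows; each row is the pose to reach, as a shift and turn from the pose commanded when the call began, along the tool's axes at that moment; what a row does not reach only later rows make up. A row lasts 1/10 s, in which the tool goes at most 50 mm and 8.59 degrees, less where a joint would pass 70% of its speed; a pose out of reach is approached as far as the arm can. A call with a gripper value outside its range is refused whole. "jaw" is the closure, from -1 (fully open) to 1 (shut), so that 0 is half open, set as the call begins (left out, the last holds). The fingers move at their own pace and stop on an object; "force" is the grip in N (left out, the last holds). Time passes only in rows, so rows that repeat a pose let the fingers close. It gives the time, the measured TCP pose, the force, the opening and the grip force at its end, in the units of the state.
- bot.observe(): the state, without advancing time (a new reading comes with each control period).
- optics.capture(name): name is "side" or "top" or "wrist"; returns a dict with "frame" (384x512x3 uint8, red, green, blue), "K" (3x3 intrinsics, pixels), "R" (3x3) and "t" (3): a world point X has camera coordinates R X + t. Camera axes: x right, y down, z forward; pixel columns grow to the right and rows downward; lengths in m; the calibration is good to about 2 mm. A picture is of the moment at which its call begins. There is no depth.
- bot.finish_job(): hands the job in; it is judged then, once.
The state is a dict: "clock": time; "joint_pos": joint angles; "joint_velocities": joint speeds; "effort": joint torques, N m; "tcp_pos": TCP position; "orientation": TCP orientation; "force": force on the tool from outside, world axes, zero at the start; "torque": the same for the moment, N m; "opening": finger opening in m; "gripper_force": force on a finger pad.
Only numpy, scipy, OpenCV 4.12 (cv2) and the standard library are available. Lean on these libraries where they do the work, as an engineer would, in place of code of your own. Each camera call takes 0.05 s, during which the arm holds its last target. There are 200 camera calls.

### The job

The strap on the rolling-pin stand has only one bolt in, and its free hole has swung out of line with the hole in the anchor block below. Work the tapered drift down through both holes until its collar sits on the strap, press it firmly home, draw it out and put it back upright in the rack socket it came from, then fit the long bolt in its place and press that firmly home too, each press being about 1.5 kg (15 N) held for half a second. Be gentle: on the way down never bear on the stand with drift or bolt by more than 2.5 kg (25 N, all its contacts together), nor over 4 kg (40 N) when pressing home; move the strap only with the drift, not with the gripper, and leave everything else where it is.

Things in the scene. Friction and masses are not known exactly. Their poses are not given: they have to be found in the camera images.
- tool_rack: fixed light-wood rack block 185 x 60 x 52 mm high, origin at the centre of its underside, x along it, z up. Three upright through sockets, 27 mm wide, at x = -60, 0, +60 mm: the stub bolt at +60, drift and bolt in the other two, either way round. They stand upright, collar or flange on the rack's top
- drift_handle (a point): the tapered drift, plain steel, 130 g, tallest thing in the rack, given at the middle of its round handle (24 mm wide, 54 mm tall: 27 mm below to 27 mm above this point). z is its axis, from tip to handle. The underside of its collar is 31 mm below this point
- drift_collar (a point): centre of the underside of the drift's collar (36 mm wide, 4 mm thick), which comes to rest on the strap's top. Below it the shank: 23 mm wide for 13 mm, then tapering evenly to 5.4 mm at 40.5 mm and a blunt tip 3.6 mm wide at 42 mm
- bolt_head (a point): the long bolt, plain steel, 110 g, given at the middle of its round head (24 mm wide, 34 mm tall: 17 mm below to 17 mm above this point). z is its axis, from tip to head. The underside of its flange is 21 mm below this point
- bolt_flange (a point): centre of the underside of the bolt's flange (36 mm wide, 4 mm thick), which comes to rest on the strap's top. Below it the shank, 21 mm wide and 36 mm long, its last 2 mm chamfered to 17 mm
- strap_hole (a point): mouth of the free upright 24 mm hole in the aluminium strap (8 mm thick, 46 mm wide), on its top, 50 mm above the table. The strap pivots flat on the foot, so this hole moves along stand_foot's y; it starts 4 to 18 mm to the -y side of the hole below. It gives way to about 4 N sideways here and stays where left. Holes and shanks are greased (friction 0.2)
- dough_pot_a: dried dough pot with noodle hair, 51x65x71 mm, stands beyond the stand at the back left; a bystander
- dough_pot_b: dried dough pot with noodle hair, 57x58x57 mm, stands to the left of the stand; a bystander
- dye_cup: small white cup of dye paste, 62 mm across, 32 mm high; a bystander
- cutter: metal biscuit-cutter ring, 58x56x23 mm, stands between the stand and the rack, farther back; a bystander
- stub_bolt: short thick bolt in the rack, not wanted: shank 25.4 mm wide, 22 mm long (too thick for the holes), head 24 mm wide, 20 mm tall, on a 36 mm flange. Origin at the underside of its flange; a bystander
- stand_foot: the fixed steel stand under the strap, 160 x 124 mm, top 42 mm up; origin at the centre of its underside, z up. Strap's pivot bolt at x = +45 mm, with a forked cradle 90 mm high behind it. Near x = -45, y = 0 an anchor block has the lower hole (upright, 24 mm, open to 5 mm above the table); set by eye and clamped, it is up to 6.5 mm off in y: find it by feel
Not all that is in view belongs to the job. What is shaped like the part that bears bolt_head but orange is not meant.

How it is judged:
By the outcome, as a careful person would: the job done as asked, in the order asked, and still so for the second after the job is handed in, with the robot touching nothing.
It also fails if it takes over 72 s, if anything falls off the work surface, if the arm or the gripper's body presses on something with over 40 N, if the wrist force passes 120 N, or if a joint passes its speed limit or range.

## Working session

There is one attempt and no reset: what is moved stays moved. The work goes in short steps, Python scripts to look and compute and a tool call to move; the robot and the scene stay as the last step left them, time stands still between calls to the robot, and variables do not carry over. Pictures are saved under pics/ and viewed, at most 10 in all, crops included, and the job is handed in when it is done.

Besides the shell and the picture viewer there is one more tool, called after "Request:" in YAML: its name, and indented under it one key for each argument. drive_tool: Moves the arm, as the interface text tells. Its arguments: {"type":"object","properties":{"moves":{"type":"array"},"jaw":{"type":"number"},"force":{"type":"number"}},"required":["moves"]}

```bash
mkdir -p pics; ls; python3 - <<'E'
from rig import bot, optics
import cv2, numpy as np
s=bot.observe(); print(s)
for n in ("side","top"):
    c=optics.capture(n); cv2.imwrite(f"pics/{n}0.png",c["frame"][:,:,::-1]); np.savez(f"{n}0.npz",**c)
    print(n,c["K"].tolist(),(-c["R"].T@c["t"]).tolist(),c["R"].tolist())
E
```

```text
pics
{'clock': 0.0, 'joint_pos': array([ 1.09690603e+00,  8.79789177e-02,  1.37231352e+00, -3.14614750e-05,
        1.68363992e+00, -1.03082298e-01]), 'joint_velocities': array([-0.00051464, -0.00016386,  0.00118179,  0.00138234, -0.00140258,
        0.00080048]), 'effort': array([-1.10556201e-03, -3.51862586e+01, -3.13270569e+01, -4.09965733e-04,
        1.10044191e-02, -5.23482868e-06]), 'tcp_pos': array([0.19908209, 0.512179  , 0.24709598]), 'orientation': array([-3.17837175e-04,  1.84345219e-01,  9.82860861e-01, -1.12595405e-03]), 'force': array([-0.84021739,  0.12045002,  0.57866852]), 'torque': array([-0.01864279, -0.03875413, -0.00240754]), 'gripper_force': 0.0, 'opening': 0.08546830356333932}
side [[396.97819155923213, 0.0, 252.00351664454428], [0.0, 396.97819155923213, 185.96875393528822], [0.0, 0.0, 1.0]] [0.44930496842510115, -0.6868460727088129, 0.6465968448108333] [[0.995444379647337, -0.09504397214149286, 0.007558464665259343], [-0.055641811007716084, -0.6434785356442951, -0.7634391678666057], [0.07742400077695842, 0.7595406621930396, -0.6458355104661315]]
top [[351.68345206013805, 0.0, 254.74462855306322], [0.0, 351.68345206013805, 188.75736379274008], [0.0, 0.0, 1.0]] [0.3828014298026654, -0.058669909504471374, 0.9718114142958584] [[-0.02445644111289526, -0.9996406862804998, 0.010971819390703508], [-0.9913530022698877, 0.022835394536213856, -0.12921985004965592], [0.12892287376013453, -0.014037203746693462, -0.9915552680170694]]
```

View pics/side0.png

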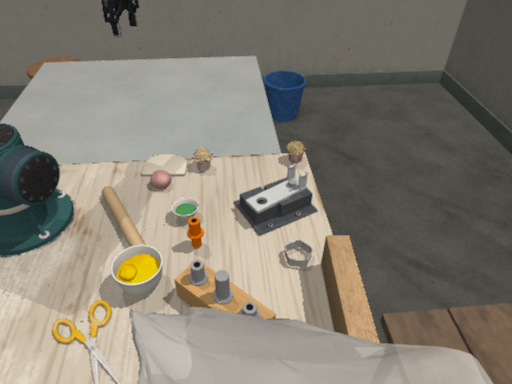

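View pics/top0.png

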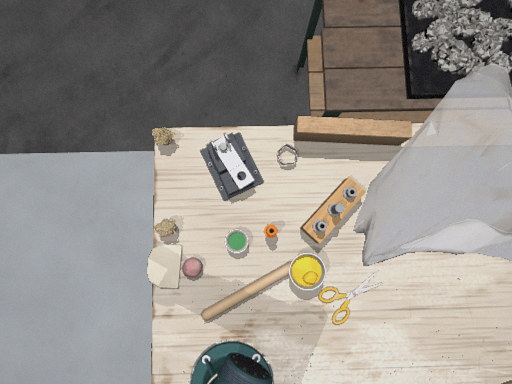

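Side: rack with three items at about (198,270), (222,285), (250,310), stand at (275,200), orange decoy at (196,235). Top: rack items at about (320,227), (337,209), (352,192), strap from (225,143) to its free hole at (241,175). I'll enlarge both.

```bash
python3 - <<'E'
import cv2, numpy as np
t=cv2.imread("pics/top0.png"); s=cv2.imread("pics/side0.png")
f=lambda i,x,y,w,h:cv2.resize(i[y:y+h,x:x+w],(400,300),interpolation=cv2.INTER_CUBIC)
a=np.vstack([np.hstack([f(t,190,125,100,75),f(t,290,170,100,75)]),np.hstack([f(s,225,160,100,75),f(s,170,250,120,90)])])
cv2.imwrite("pics/crop.png",a)
E
```

```text
(no output)
```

View pics/crop.png

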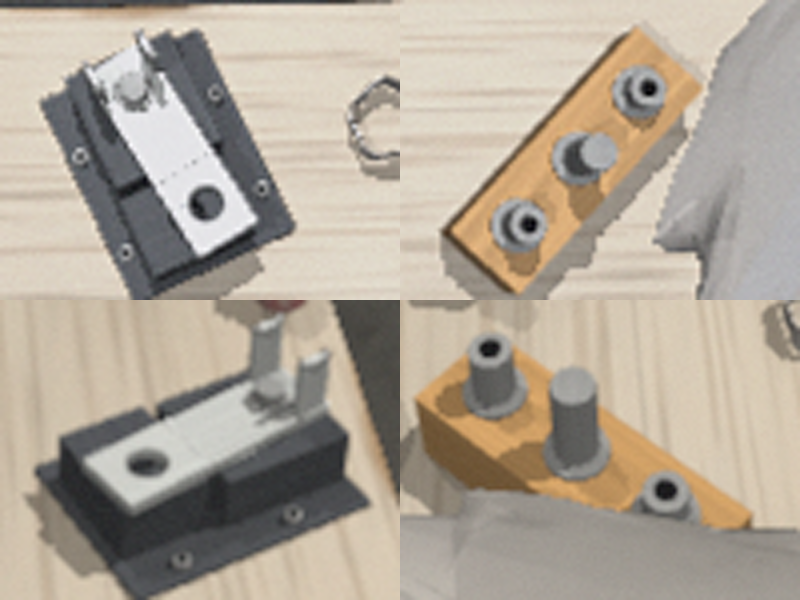

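The crops show: bolt head with a recess nearest the robot, drift in the middle and tallest, stub far right. The strap hole is at top (241.5,176) and side (262,201). Next I cast the rays.

```bash
cat > h.py <<'E'
import numpy as np
def ray(c,uv):
    d=c["R"].T@np.linalg.inv(c["K"])@np.array([*uv,1.]); return -c["R"].T@c["t"],d
def plane(c,uv,z):
    o,d=ray(c,uv); return o+d*(z-o[2])/d[2]
def tri(c1,u1,c2,u2):
    A=[];b=[]
    for c,u in((c1,u1),(c2,u2)):
        o,d=ray(c,u); d=d/np.linalg.norm(d); P=np.eye(3)-np.outer(d,d); A.append(P); b.append(P@o)
    return np.linalg.lstsq(np.vstack(A),np.hstack(b),rcond=None)[0]
def jaw_yaw(q):
    from scipy.spatial.transform import Rotation as R
    return R.from_quat([q[1],q[2],q[3],q[0]]).as_matrix()
E
python3 - <<'E'
from h import *
np.set_printoptions(precision=4,suppress=True)
T=np.load("top0.npz");S=np.load("side0.npz")
for n,t,s,z in(("drift",(340,208.25),(222.2,274),.11),("bolt",(321.75,226.25),(197,264.4),.09),("hole",(241.5,176),(262.25,200.75),.05)):
    print(n,plane(T,t,z),plane(S,s,z),tri(T,t,S,s))
pv=plane(T,(222.75,147.75),.058);print("pivot",pv)
c=[plane(T,(190+x/4,125+y/4),.006) for x,y in((40,103),(140,297),(297,232),(200,32))]
print(np.array(c),np.mean(c,0))
for i in range(4): print(np.linalg.norm(c[i]-c[i-1]))
f=(c[0]+c[3]-c[1]-c[2]);print("foot x dir",f/np.linalg.norm(f))
b=[plane(T,(290+(x-400)/4,170+y/4),.052) for x,y in((443,230),(640,24),(703,73),(520,292))]
print(np.array(b),np.mean(b,0)); r=b[1]+b[2]-b[0]-b[3];print("rack x",r/np.linalg.norm(r), r)
E
```

```text
drift [ 0.4417 -0.2794  0.11  ] [ 0.443  -0.2764  0.11  ] [ 0.4422 -0.2786  0.1128]
bolt [ 0.3991 -0.2363  0.09  ] [ 0.3994 -0.2364  0.09  ] [ 0.3993 -0.2363  0.0898]
hole [ 0.5376 -0.0374  0.05  ] [ 0.5387 -0.038   0.05  ] [ 0.5383 -0.0374  0.0493]
pivot [0.6135 0.0107 0.058 ]
[[ 0.6194  0.0785  0.006 ]
 [ 0.4811  0.0103  0.006 ]
 [ 0.5239 -0.0991  0.006 ]
 [ 0.6682 -0.0346  0.006 ]] [ 0.5731 -0.0112  0.006 ]
0.12318481899441534
0.15415396272140688
0.11752390859076274
0.15812967001076686
foot x dir [0.9051 0.4251 0.    ]
[[ 0.3979 -0.189   0.052 ]
 [ 0.5308 -0.3257  0.052 ]
 [ 0.497  -0.3655  0.052 ]
 [ 0.3568 -0.2373  0.052 ]] [ 0.4456 -0.2794  0.052 ]
rack x [ 0.7175 -0.6965  0.    ] [ 0.273 -0.265  0.   ]
```

Both views agree. The drift's top is at about (0.442,-0.279), the bolt's at (0.399,-0.236), and the strap hole at (0.538,-0.0375), 9 cm from the pivot as it should be. I'll move above the drift.

Request:
drive_tool:
  moves:
    - [-310,-390,0,0]
    - [-513,-649,47,0]
    - [-513,-649,47,0]
    - [-513,-649,47,0]
    - [-513,-649,47,0]
    - [-513,-649,47,0]
    - [-513,-649,47,0]
    - [-513,-649,47,0]
    - [-513,-649,47,0]
    - [-513,-649,47,0]
  jaw: -1
  force: 60

```text
clock: 1.1
tcp_pos: [0.3458, 0.0336, 0.2209]
orientation: [0.0, 0.184, 0.983, 0.0]
force: [2.1, -0.7, 0.2]
opening: 0.0853
gripper_force: 0.0
```

Request:
drive_tool:
  moves:
    - [-203,-256,20,0]
    - [-203,-256,20,0]
    - [-203,-256,20,0]
    - [-203,-256,20,0]
    - [-203,-256,20,0]
    - [-203,-256,20,0]
    - [-203,-256,20,0]
    - [-203,-256,20,0]
    - [-203,-256,20,0]

```text
clock: 2.0
tcp_pos: [0.442, -0.2767, 0.2002]
orientation: [-0.001, 0.185, 0.983, 0.001]
force: [0.1, 0.1, -0.5]
opening: 0.0854
gripper_force: 0.0
```

```bash
python3 - <<'E'
from rig import bot, optics
from h import *
import cv2
np.set_printoptions(precision=4,suppress=True)
s=bot.observe(); print(s["tcp_pos"],s["force"],s["joint_pos"])
c=optics.capture("wrist"); cv2.imwrite("pics/w1.png",c["frame"][:,:,::-1]); np.savez("w1.npz",**c)
P=lambda X:(lambda p:p[:2]/p[2])(c["K"]@(c["R"]@X+c["t"]))
print(P(np.array([.442,-.279,.11])),P(np.array([.399,-.236,.09])),P(s["tcp_pos"]), -c["R"].T@c["t"])
E
```

```text
[ 0.442  -0.2767  0.2002] [ 0.1305  0.11   -0.5209] [-0.6684  0.0399  1.5161  0.0006  1.5881 -1.8673]
[245.8199 206.7805] [280.4066 123.0435] [248.8904 270.5344] [ 0.3774 -0.2514  0.3251]
```

View pics/w1.png

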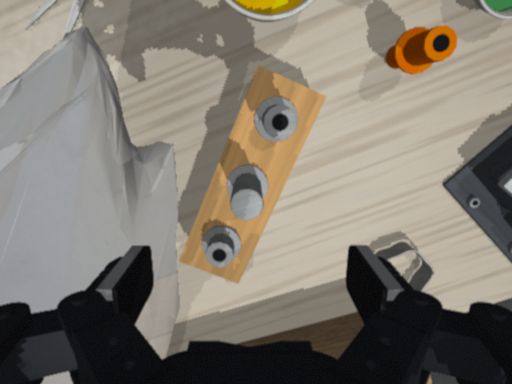

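The picture shows the drift's top at (247,204), the bolt's at (281,121), the stub at (219,246), all within 2-3 px of prediction. I'll descend and grip.

Request:
drive_tool:
  moves:
    - [0,-2,40,0]
    - [0,-2,75,0]
    - [0,-2,100,0]
    - [0,-2,117,0]
    - [0,-2,117,0]

```text
clock: 2.55
tcp_pos: [0.4399, -0.2756, 0.0814]
orientation: [-0.003, 0.183, 0.983, 0.002]
force: [0.5, 0.9, -0.5]
opening: 0.0853
gripper_force: 0.0
```

Request:
drive_tool:
  moves:
    - [0,0,0,0]
    - [0,0,0,0]
    - [0,0,0,0]
    - [0,0,0,0]
    - [0,0,0,0]
    - [0,0,0,0]
    - [0,0,0,0]
  jaw: 1
  force: 100

```text
clock: 3.25
tcp_pos: [0.4424, -0.2791, 0.0855]
orientation: [0.001, 0.184, 0.983, -0.0]
force: [-1.4, 0.7, 5.5]
opening: 0.0221
gripper_force: 97.6
```

Request:
drive_tool:
  moves:
    - [0,0,-20,0]
    - [0,0,-50,0]
    - [0,0,-80,0]
    - [0,0,-90,0]
    - [0,0,-90,0]
    - [0,0,-90,0]

```text
clock: 3.85
tcp_pos: [0.441, -0.278, 0.1722]
orientation: [-0.001, 0.184, 0.983, 0.001]
force: [0.0, -0.0, -1.6]
opening: 0.0224
gripper_force: 98.0
```

```bash
cat > st.py <<'E'
from rig import bot
from h import *
import sys
np.set_printoptions(precision=4,suppress=True)
FX=np.array([.9051,.4251,0]); FY=np.array([-.4251,.9051,0])
H=np.array([.5383,-.0376,.05])
def st(tgt=None,yaw=None):
    s=bot.observe(); M=jaw_yaw(s["orientation"]); p=s["tcp_pos"]
    y=np.degrees(np.arctan2(M[1,1],M[0,1]))
    print("t",s["clock"],"tcp",p,"yaw",round(y,2),"z",M[:,2],"F foot xyz",FX@s["force"],FY@s["force"],s["force"][2],"grip",s["gripper_force"],s["opening"])
    print("rel hole foot x,y mm",1e3*FX@(p-H),1e3*FY@(p-H))
    if tgt is not None:
        print("tool shift mm",1e3*(M.T@(np.array(tgt)-p)), "turn",None if yaw is None else -np.radians(yaw-y))
E
python3 - <<'E'
from st import *
st(H+FY*.007+np.array([0,0,.14]),115.2)
E
```

```text
t 3.85 tcp [ 0.441  -0.278   0.1722] yaw 68.75 z [-0.0024  0.002  -1.    ] F foot xyz 0.008286154170457125 -0.041520136421557025 -1.628098867706976 grip 97.99597978591919 0.022352009650455817
rel hole foot x,y mm -190.2752004404553 -176.22805555331217
tool shift mm [  1.5481 264.1779 -17.5077] turn -0.810663274468377
```

Request:
drive_tool:
  moves:
    - [1,264,0,-0.81]
    - [1,264,0,-0.81]
    - [1,264,0,-0.81]
    - [1,264,0,-0.81]
    - [1,264,0,-0.81]
    - [1,264,0,-0.81]
    - [1,264,0,-0.81]
    - [1,264,0,-0.81]
    - [1,264,0,-0.81]

```text
clock: 4.75
tcp_pos: [0.5356, -0.0331, 0.1729]
orientation: [-0.001, -0.217, 0.976, 0.0]
force: [-0.9, -0.1, -1.5]
opening: 0.0221
gripper_force: 98.3
```

```bash
python3 - <<'E'
from st import *
from rig import optics
import cv2
st(H+FY*.007+np.array([0,0,.127]),115.2)
ims=[]
for n in("side","wrist","top"):
    c=optics.capture(n); np.savez(n+"2.npz",**c); P=lambda X:(lambda p:p[:2]/p[2])(c["K"]@(c["R"]@X+c["t"]))
    u=P(H).round().astype(int); print(n,P(H)); f=c["frame"][:,:,::-1]
    if n=="side": f=f[max(u[1]-75,0):,max(u[0]-75,0):][:110,:150]; print(max(u[1]-75,0),max(u[0]-75,0)); 
    if n=="top": f=f[u[1]-50:u[1]+60,u[0]-75:u[0]+75]; print(u-[75,50])
    ims.append(cv2.resize(f,(400,293)))
cv2.imwrite("pics/s2.png",np.vstack([np.hstack(ims[:2]),np.hstack([ims[2],ims[2]*0])]))
E
```

```text
t 4.75 tcp [ 0.5356 -0.0331  0.1729] yaw 115.04 z [-0.0024 -0.0001 -1.    ] F foot xyz -0.8310324212426169 0.28146572805596753 -1.5080271782915378 grip 98.25085759162903 0.022126080937987475
rel hole foot x,y mm -0.5215451596583482 5.214795307155648
tool shift mm [-0.5091  1.7895 -4.1027] turn -0.002749524320981741
side [262.0357 200.6483]
126 187
wrist [242.1246 192.7604]
top [241.5706 175.7426]
[167 126]
```

View pics/s2.png

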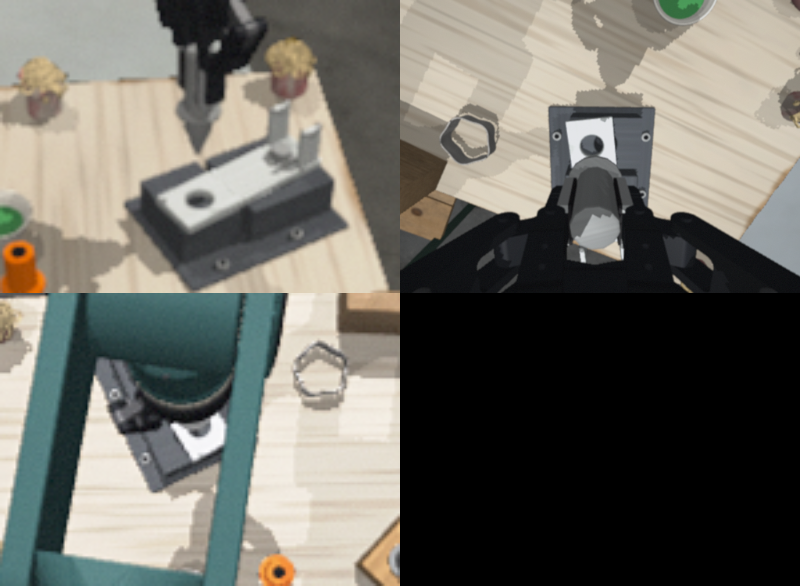

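The side view shows the drift's tip over the strap, next to the free hole. The wrist view puts the hole at about (246,190), predicted (242,193), so it is good to about 2 mm. I'll lower with the tip about 6 mm to +y of the hole's centre.

Request:
drive_tool:
  moves:
    - [0,1,20,0]
    - [0,1,36,0]
    - [0,1,42,0]
    - [0,1,44,0]
    - [0,1,46,0]
    - [0,1,48,0]
    - [0,1,50,0]
    - [0,1,51,0]
    - [0,1,51,0]

```text
clock: 5.8
tcp_pos: [0.536, -0.0312, 0.1232]
orientation: [0.0, -0.218, 0.976, 0.0]
force: [0.3, -0.4, -1.4]
opening: 0.0217
gripper_force: 98.2
```

```bash
python3 -c "
from st import *
st()"
```

```text
t 5.8 tcp [ 0.536  -0.0312  0.1232] yaw 115.17 z [ 0.0001  0.0001 -1.    ] F foot xyz 0.1178611391412733 -0.4992191228657059 -1.3697517824684937 grip 98.24044346809387 0.021716876466891362
rel hole foot x,y mm 0.6782855214970103 6.793223311211875
```

Request:
drive_tool:
  moves:
    - [0,0,1,0]
    - [0,0,2,0]
    - [0,0,3,0]
    - [0,0,4,0]
    - [0,0,5,0]
    - [0,0,6,0]
    - [0,0,7,0]
    - [0,0,8,0]
    - [0,0,8,0]

```text
clock: 6.7
tcp_pos: [0.5359, -0.0312, 0.1149]
orientation: [-0.0, -0.218, 0.976, 0.0]
force: [-0.1, 0.1, -2.4]
opening: 0.022
gripper_force: 98.2
```

```bash
python3 -c "
from st import *
st()"
```

```text
t 6.7 tcp [ 0.5359 -0.0312  0.1149] yaw 115.16 z [-0.0003  0.0002 -1.    ] F foot xyz -0.046622210352300776 0.140566709578757 -2.402934238300026 grip 98.24163794517517 0.022035022375657628
rel hole foot x,y mm 0.5313194117624715 6.840334167061602
```

Request:
drive_tool:
  moves:
    - [0,0,1,0]
    - [0,0,2,0]
    - [0,0,3,0]
    - [0,0,4,0]
    - [0,0,5,0]
    - [0,0,5,0]

```text
clock: 7.3
tcp_pos: [0.5359, -0.0307, 0.1102]
orientation: [-0.0, -0.218, 0.976, 0.001]
force: [-0.9, 2.4, 0.4]
opening: 0.0223
gripper_force: 98.3
```

```bash
python3 -c "
from st import *
st()"
```

```text
t 7.3 tcp [ 0.5359 -0.0307  0.1102] yaw 115.17 z [-0.0003  0.0011 -1.    ] F foot xyz 0.17794246269692804 2.525408890365385 0.38999828781400464 grip 98.31676483154297 0.022300321674931137
rel hole foot x,y mm 0.7223545374235818 7.254461219381646
```

Request:
drive_tool:
  moves:
    - [0,1,0,0]
    - [0,2,0,0]
    - [0,2,1,0]
    - [0,2,2,0]
    - [0,2,2,0]

```text
clock: 7.8
tcp_pos: [0.5357, -0.0299, 0.1088]
orientation: [0.001, -0.218, 0.976, -0.001]
force: [-0.4, -1.4, 1.7]
opening: 0.0219
gripper_force: 98.3
```

```bash
python3 -c "
from st import *
st()"
```

```text
t 7.8 tcp [ 0.5357 -0.0299  0.1088] yaw 115.15 z [ 0.0017 -0.0009 -1.    ] F foot xyz -0.9318897117862037 -1.0989019354138811 1.6567795305861432 grip 98.30103278160095 0.02189316023884205
rel hole foot x,y mm 0.921543330151446 8.097156082888228
```

Request:
drive_tool:
  moves:
    - [0,1,1,0]
    - [0,1,2,0]
    - [0,2,3,0]
    - [0,2,4,0]
    - [0,2,4,0]

```text
clock: 8.3
tcp_pos: [0.5342, -0.0278, 0.1037]
orientation: [-0.0, -0.218, 0.976, -0.0]
force: [1.2, -3.6, 0.5]
opening: 0.022
gripper_force: 98.5
```

```bash
python3 -c "
from st import *
st()"
```

```text
t 8.3 tcp [ 0.5342 -0.0278  0.1037] yaw 115.16 z [-0.0002 -0.0003 -1.    ] F foot xyz -0.4291976850183077 -3.8065906538886436 0.5231824795731658 grip 98.48467826843262 0.021974473368005273
rel hole foot x,y mm 0.4868643861459536 10.589478340714148
```

Request:
drive_tool:
  moves:
    - [0,0,1,0]
    - [0,0,2,0]
    - [0,1,3,0]
    - [0,1,4,0]
    - [0,1,5,0]
    - [0,1,5,0]

```text
clock: 8.9
tcp_pos: [0.5336, -0.0266, 0.0988]
orientation: [-0.0, -0.218, 0.976, 0.0]
force: [1.6, -4.4, 0.9]
opening: 0.0219
gripper_force: 98.5
```

```bash
python3 -c "
from st import *
st()"
```

```text
t 8.9 tcp [ 0.5336 -0.0266  0.0988] yaw 115.17 z [-0.0008  0.0003 -1.    ] F foot xyz -0.44528081260264374 -4.609240643955121 0.9044737194175565 grip 98.48176717758179 0.021905537619118884
rel hole foot x,y mm 0.4207287812652174 11.99349179251209
```

Request:
drive_tool:
  moves:
    - [0,0,1,0]
    - [0,0,2,0]
    - [0,0,3,0]
    - [0,0,4,0]
    - [0,0,4,0]

```text
clock: 9.4
tcp_pos: [0.5331, -0.026, 0.0944]
orientation: [-0.001, -0.218, 0.976, 0.001]
force: [-1.4, -1.1, 0.4]
opening: 0.022
gripper_force: 98.5
```

```bash
python3 -c "
from st import *
st()"
```

```text
t 9.4 tcp [ 0.5331 -0.026   0.0944] yaw 115.17 z [-0.0021  0.0016 -1.    ] F foot xyz -1.7420710973436375 -0.40001093203230986 0.39323561877239016 grip 98.4671151638031 0.022003115291195783
rel hole foot x,y mm 0.2160580331605022 12.741089702677698
```

Request:
drive_tool:
  moves:
    - [0,1,1,0]
    - [0.3,1,2,0]
    - [0.5,1.5,3,0]
    - [0.5,2,4,0]
    - [0.5,2,4,0]

```text
clock: 9.9
tcp_pos: [0.5324, -0.0248, 0.0909]
orientation: [-0.0, -0.218, 0.976, 0.0]
force: [-1.7, 0.2, 0.7]
opening: 0.0222
gripper_force: 98.5
```

```bash
python3 -c "
from st import *
st()"
```

```text
t 9.9 tcp [ 0.5324 -0.0248  0.0909] yaw 115.17 z [-0.0002  0.0005 -1.    ] F foot xyz -1.469189653719207 0.9017433270740245 0.7063095339058325 grip 98.4686529636383 0.022247362140939253
rel hole foot x,y mm 0.11113211986111882 14.049130184942777
```

Request:
drive_tool:
  moves:
    - [0.3,0.5,1,0]
    - [0.6,1,2,0]
    - [0.6,1.3,3,0]
    - [0.6,1.3,3,0]

```text
clock: 10.3
tcp_pos: [0.5317, -0.024, 0.0879]
orientation: [0.0, -0.218, 0.976, 0.0]
force: [-0.5, -0.7, 0.1]
opening: 0.0216
gripper_force: 98.5
```

```bash
python3 -c "
from st import *
st()"
```

```text
t 10.3 tcp [ 0.5317 -0.024   0.0879] yaw 115.16 z [ 0.0007  0.0004 -1.    ] F foot xyz -0.7386741908713919 -0.42457855081846674 0.08197094964042684 grip 98.46595644950867 0.02164992804836249
rel hole foot x,y mm -0.18382223740670778 15.105490535834665
```

Request:
drive_tool:
  moves:
    - [0,0,1,0]
    - [0.2,0,2,0]
    - [0.2,0,3,0]
    - [0.2,0,4,0]
    - [0.2,0,4,0]

```text
clock: 10.8
tcp_pos: [0.5315, -0.024, 0.084]
orientation: [0.0, -0.218, 0.976, 0.0]
force: [1.9, 1.5, -1.1]
opening: 0.0219
gripper_force: 98.5
```

```bash
python3 -c "
from st import *
st()"
```

```text
t 10.8 tcp [ 0.5315 -0.024   0.084 ] yaw 115.17 z [ 0.0004  0.0007 -1.    ] F foot xyz 2.376433421877859 0.5351271995527069 -1.0521139847127567 grip 98.4614896774292 0.02193104815727769
rel hole foot x,y mm -0.3982261957069486 15.252277747248716
```

Request:
drive_tool:
  moves:
    - [-0.3,0,0.5,0]
    - [-0.4,0,1,0]
    - [-0.4,0,1.5,0]
    - [-0.4,0,1.5,0]

```text
clock: 11.2
tcp_pos: [0.5316, -0.0239, 0.0835]
orientation: [0.0, -0.218, 0.976, 0.0]
force: [-2.8, 0.2, 4.7]
opening: 0.0218
gripper_force: 98.7
```

```bash
python3 -c "
from st import *
st()"
```

```text
t 11.2 tcp [ 0.5316 -0.0239  0.0835] yaw 115.17 z [-0.      0.0003 -1.    ] F foot xyz -2.460215024495197 1.357019426730825 4.710043428330679 grip 98.69479894638062 0.0218219131851636
rel hole foot x,y mm -0.28053482126985774 15.255170742063324
```

Request:
drive_tool:
  moves:
    - [0.2,0,1,0]
    - [0.2,0,2,0]
    - [0.2,0,2,0]

```text
clock: 11.5
tcp_pos: [0.5316, -0.0239, 0.0834]
orientation: [0.0, -0.218, 0.976, 0.0]
force: [-5.2, 1.2, 12.1]
opening: 0.0217
gripper_force: 99.8
```

```bash
python3 -c "
from st import *
st()"
```

```text
t 11.5 tcp [ 0.5316 -0.0239  0.0834] yaw 115.17 z [ 0.0009  0.0003 -1.    ] F foot xyz -4.230822715131751 3.324980373723363 12.133662207299226 grip 99.75092768669128 0.021717475652289202
rel hole foot x,y mm -0.25897710118931716 15.21761404711433
```

Request:
drive_tool:
  moves:
    - [0.4,0.3,0.7,0]
    - [0.4,0.3,1.2,0]
    - [0.4,0.3,1.2,0]
    - [0.4,0.3,1.2,0]
    - [0.4,0.3,1.2,0]
    - [0.4,0.3,1.2,0]
    - [0.4,0.3,1.2,0]
    - [0.4,0.3,1.2,0]

```text
clock: 12.3
tcp_pos: [0.5316, -0.0239, 0.0833]
orientation: [0.001, -0.218, 0.976, -0.0]
force: [-6.7, 1.0, 17.2]
opening: 0.0217
gripper_force: 100.1
```

```bash
python3 -c "
from st import *
st()"
```

```text
t 12.3 tcp [ 0.5316 -0.0239  0.0833] yaw 115.17 z [ 0.0025  0.     -1.    ] F foot xyz -5.607604093441739 3.751386773296191 17.170301418738738 grip 100.10257601737976 0.021698424172107975
rel hole foot x,y mm -0.27241403722041646 15.234283171434111
```

Request:
drive_tool:
  moves:
    - [0,0,0,0]
    - [0,0,0,0]
    - [0,0,-3,0]
    - [0,0,-8,0]
    - [0,0,-16,0]
    - [0,0,-30,0]
    - [0,0,-50,0]
    - [0,0,-75,0]
    - [0,0,-98,0]
    - [0,0,-98,0]

```text
clock: 13.3
tcp_pos: [0.5327, -0.0244, 0.1822]
orientation: [0.003, -0.218, 0.976, -0.001]
force: [0.8, -0.4, -0.9]
opening: 0.0223
gripper_force: 98.3
```

```bash
python3 -c "
from st import *
st([.4424,-.2791,.176],68.8)"
```

```text
t 13.3 tcp [ 0.5327 -0.0244  0.1822] yaw 115.16 z [ 0.0072 -0.0013 -1.    ] F foot xyz 0.530867318968673 -0.6865804621262487 -0.9323038900253084 grip 98.28303337097168 0.022272747009712327
rel hole foot x,y mm 0.5388057163011988 14.294757841140505
tool shift mm [ 190.0641 -192.0716    5.8804] turn 0.8091954118389174
```

Request:
drive_tool:
  moves:
    - [190,-192,4,0.81]
    - [190,-192,4,0.81]
    - [190,-192,4,0.81]
    - [190,-192,4,0.81]
    - [190,-192,4,0.81]
    - [190,-192,4,0.81]
    - [190,-192,4,0.81]
    - [190,-192,4,0.81]
    - [190,-192,4,0.81]
    - [190,-192,4,0.81]

```text
clock: 14.3
tcp_pos: [0.441, -0.2773, 0.1732]
orientation: [-0.0, 0.183, 0.983, 0.0]
force: [0.3, 0.6, -0.9]
opening: 0.0219
gripper_force: 98.6
```

```bash
python3 -c "
from st import *
st([.4424,-.2791,.12],68.8)"
```

```text
t 14.3 tcp [ 0.441  -0.2773  0.1732] yaw 68.89 z [-0.0004  0.0007 -1.    ] F foot xyz 0.5486187627464363 0.41318277988735364 -0.9375275812540081 grip 98.55814218521118 0.021934857876889924
rel hole foot x,y mm -189.9528344344182 -175.61471481978646
tool shift mm [-1.9619 -1.1947 53.1859] turn 0.0015871210476335672
```

Request:
drive_tool:
  moves:
    - [-1.3,-1,15,0]
    - [-1.3,-1,30,0]
    - [-1.3,-1,42,0]
    - [-1.3,-1,52,0]
    - [-1.3,-1,62,0]
    - [-1.3,-1,72,0]
    - [-1.3,-1,80,0]
    - [-1.3,-1,84,0]
    - [-1.3,-1,86,0]
    - [-1.3,-1,86,0]

```text
clock: 15.3
tcp_pos: [0.4415, -0.2801, 0.0874]
orientation: [0.0, 0.184, 0.983, 0.0]
force: [-0.4, -0.0, -1.1]
opening: 0.0221
gripper_force: 98.5
```

```bash
python3 -c "
from st import *
st([.4424,-.2791,.0855],68.8)"
```

```text
t 15.3 tcp [ 0.4415 -0.2801  0.0874] yaw 68.75 z [ 0.0001  0.0001 -1.    ] F foot xyz -0.3634988812346037 0.11815468782075034 -1.142804260608931 grip 98.54237079620361 0.022105972956411216
rel hole foot x,y mm -190.68009952567002 -178.3738510749032
tool shift mm [-0.4356  1.2687  1.8845] turn -0.0008913208580747997
```

Down 2.5 mm to touch, then release.

Request:
drive_tool:
  moves:
    - [0,0.7,1,0]
    - [0,0.7,2,0]
    - [0,0.7,2.5,0]
    - [0,0.7,2.5,0]

```text
clock: 15.7
tcp_pos: [0.442, -0.2795, 0.0856]
orientation: [0.0, 0.184, 0.983, -0.0]
force: [-0.6, 1.2, 0.8]
opening: 0.0217
gripper_force: 98.7
```

Request:
drive_tool:
  moves:
    - [0,0,0,0]
    - [0,0,0,0]
    - [0,0,0,0]
    - [0,0,0,0]
    - [0,0,0,0]
    - [0,0,0,0]
    - [0,0,0,0]
  jaw: -1

```text
clock: 16.4
tcp_pos: [0.4418, -0.2794, 0.0849]
orientation: [0.0, 0.184, 0.983, 0.0]
force: [-0.5, -0.7, -0.4]
opening: 0.0854
gripper_force: 0.0
```

Request:
drive_tool:
  moves:
    - [0,0,-15,0]
    - [0,0,-35,0]
    - [0,0,-65,0]
    - [0,0,-100,0]
    - [0,0,-100,0]
    - [0,0,-100,0]
    - [0,0,-100,0]

```text
clock: 17.1
tcp_pos: [0.4412, -0.2789, 0.1836]
orientation: [-0.001, 0.184, 0.983, 0.001]
force: [-0.5, -0.5, 0.2]
opening: 0.0854
gripper_force: 0.0
```

```bash
python3 - <<'E'
from st import *
from rig import optics
import cv2
st([.399,-.236,.185],68.8)
c=optics.capture("wrist"); cv2.imwrite("pics/w3.png",c["frame"][:,:,::-1]); np.savez("w3.npz",**c)
P=lambda X:(lambda p:p[:2]/p[2])(c["K"]@(c["R"]@X+c["t"]))
for X in([.442,-.279,.11],[.399,-.236,.09]): print(P(np.array(X)))
E
```

```text
t 17.1 tcp [ 0.4412 -0.2789  0.1836] yaw 68.75 z [-0.0019  0.0016 -1.    ] F foot xyz -0.6348238252063043 -0.2757989696807889 0.1859217741647709 grip 0.0 0.0854219426138973
rel hole foot x,y mm -190.48647151590967 -177.1313949309977
tool shift mm [54.8692 24.7174 -1.2903] turn -0.0007890787569267301
[249.3551 214.6752]
[286.5517 124.5811]
```

View pics/w3.png

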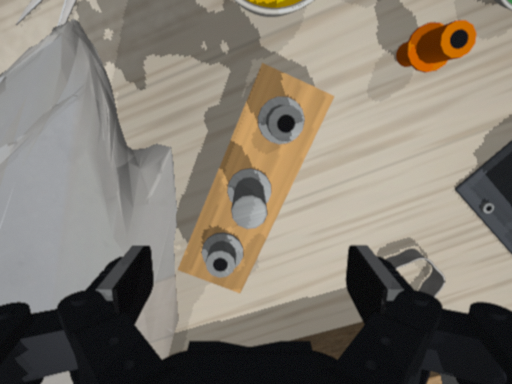

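The drift stands upright at (250,211) in its middle socket; the bolt's head is at (286,123). Now the bolt.

Request:
drive_tool:
  moves:
    - [28,12,0,0]
    - [55,25,0,0]
    - [55,25,0,0]
    - [55,25,30,0]
    - [55,25,65,0]
    - [55,25,90,0]
    - [55,25,104,0]
    - [55,25,106,0]
    - [55,25,106,0]
    - [55,25,106,0]

```text
clock: 18.15
tcp_pos: [0.4002, -0.2367, 0.0798]
orientation: [0.001, 0.184, 0.983, -0.0]
force: [0.1, 0.2, -0.8]
opening: 0.0854
gripper_force: 0.0
```

Request:
drive_tool:
  moves:
    - [0,0,0,0]
    - [0,0,0,0]
    - [0,0,0,0]
    - [0,0,0,0]
    - [0,0,0,0]
    - [0,0,0,0]
    - [0,0,0,0]
  jaw: 1

```text
clock: 18.85
tcp_pos: [0.3998, -0.2364, 0.0796]
orientation: [0.0, 0.184, 0.983, -0.0]
force: [-1.9, 0.9, 5.8]
opening: 0.0217
gripper_force: 97.8
```

```bash
python3 -c "
from st import *
st()"
```

```text
t 18.85 tcp [ 0.3998 -0.2364  0.0796] yaw 68.76 z [ 0.0009 -0.0006 -1.    ] F foot xyz -1.3477011113880537 1.607832273642035 5.762705684299004 grip 97.77987241744995 0.0216908043312649
rel hole foot x,y mm -209.8175331647488 -121.05838580527768
```

Request:
drive_tool:
  moves:
    - [0,0,-20,0]
    - [0,0,-50,0]
    - [0,0,-80,0]
    - [0,0,-90,0]
    - [0,0,-90,0]
    - [0,0,-90,0]

```text
clock: 19.45
tcp_pos: [0.3989, -0.2356, 0.1671]
orientation: [-0.001, 0.184, 0.983, 0.001]
force: [0.3, -0.4, -2.2]
opening: 0.0215
gripper_force: 98.0
```

```bash
python3 -c "
from st import *
st([.5316,-.0239,.165],115.17)"
```

```text
t 19.45 tcp [ 0.3989 -0.2356  0.1671] yaw 68.75 z [-0.0023  0.0019 -1.    ] F foot xyz 0.08620556806835664 -0.4497903882074589 -2.235733196474874 grip 97.97932863235474 0.02149047623678697
rel hole foot x,y mm -210.38524209828734 -119.93004434000474
tool shift mm [-47.0121 245.4153   2.1923] turn -0.8101380866217806
```

Request:
drive_tool:
  moves:
    - [-47,245,0,-0.81]
    - [-47,245,0,-0.81]
    - [-47,245,0,-0.81]
    - [-47,245,0,-0.81]
    - [-47,245,0,-0.81]
    - [-47,245,0,-0.81]
    - [-47,245,0,-0.81]
    - [-47,245,0,-0.81]
    - [-47,245,0,-0.81]
    - [-47,245,0,-0.81]

```text
clock: 20.45
tcp_pos: [0.5316, -0.0258, 0.1686]
orientation: [-0.0, -0.217, 0.976, 0.0]
force: [0.6, 0.7, -0.6]
opening: 0.0215
gripper_force: 98.1
```

```bash
python3 - <<'E'
from st import *
from rig import optics
import cv2
st([.5316,-.0239,.12],115.17)
ims=[]
for n in("side","wrist"):
    c=optics.capture(n); P=lambda X:(lambda p:p[:2]/p[2])(c["K"]@(c["R"]@X+c["t"]))
    u=P(np.array([.5316,-.0239,.05])); print(n,u); u=u.round().astype(int); f=c["frame"][:,:,::-1]
    v=np.clip(u-[60,45],0,None); f=f[v[1]:v[1]+90,v[0]:v[0]+120] if n=="side" else f; print(v)
    ims.append(cv2.resize(f,(400,300)))
cv2.imwrite("pics/s4.png",np.hstack(ims))
E
```

```text
t 20.45 tcp [ 0.5316 -0.0258  0.1686] yaw 115.02 z [-0.0006  0.0001 -1.    ] F foot xyz 0.8287781573392804 0.35779391092806734 -0.644792979580395 grip 98.14271450042725 0.0214578775210396
rel hole foot x,y mm -1.0374669460082178 13.492460540143556
tool shift mm [-0.8162  1.7417 48.6191] turn -0.002561582955342995
side [258.3899 196.7422]
[198 152]
wrist [250.7415 194.2975]
[191 149]
```

View pics/s4.png

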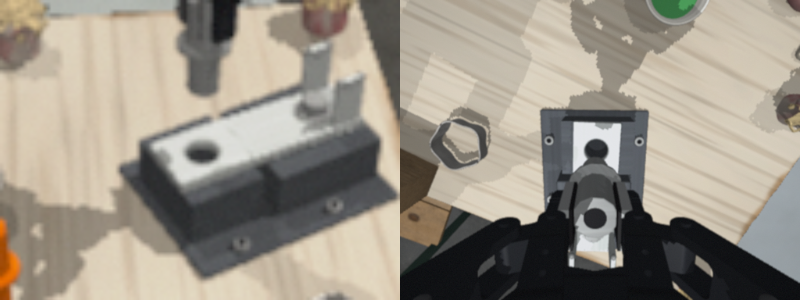

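The side view shows the strap now in line, its hole at (259,198). The bolt is held upright just short of it. Lowering to a few mm above.

Request:
drive_tool:
  moves:
    - [-0.5,1.7,20,0]
    - [-0.5,1.7,40,0]
    - [-0.5,1.7,49,0]
    - [-0.5,1.7,49,0]
    - [-0.5,1.7,49,0]
    - [-0.5,1.7,49,0]

```text
clock: 21.15
tcp_pos: [0.5327, -0.0233, 0.1213]
orientation: [0.001, -0.218, 0.976, -0.0]
force: [0.5, -0.2, -0.5]
opening: 0.0211
gripper_force: 98.1
```

```bash
python3 -c "
from st import *
st([.5316,-.0239,.12],115.17)"
```

```text
t 21.15 tcp [ 0.5327 -0.0233  0.1213] yaw 115.15 z [ 0.0026 -0.0003 -1.    ] F foot xyz 0.36449307868543585 -0.3741530412209128 -0.503861514600299 grip 98.11238765716553 0.021139355835619992
rel hole foot x,y mm 1.0091453684667337 15.298218043066141
tool shift mm [ 1.2524 -0.0485  1.3377] turn -0.00034827242932010996
```

Request:
drive_tool:
  moves:
    - [0.6,0,2,0]
    - [0.6,0,4,0]
    - [0.6,0,6,0]
    - [0.6,0,8,0]
    - [0.6,0,9,0]
    - [0.6,0,10,0]
    - [0.6,0,11,0]
    - [0.6,0,11,0]

```text
clock: 21.95
tcp_pos: [0.5312, -0.0233, 0.1087]
orientation: [-0.0, -0.218, 0.976, 0.0]
force: [-0.8, -0.4, -1.6]
opening: 0.0213
gripper_force: 98.1
```

```bash
python3 -c "
from st import *
st([.5316,-.0239,.12],115.17)"
```

```text
t 21.95 tcp [ 0.5312 -0.0233  0.1087] yaw 115.17 z [-0.0003  0.0001 -1.    ] F foot xyz -0.930177822049361 -0.05956549432624825 -1.5866111856171747 grip 98.11046004295349 0.021285732856273654
rel hole foot x,y mm -0.32884253777756367 15.922536419823633
tool shift mm [ -0.086   -0.6722 -11.2517] turn -6.619998613948845e-05
```

In the strap hole with no contact force; on through the lower hole.

Request:
drive_tool:
  moves:
    - [0,-0.5,1,0]
    - [0,-0.5,2,0]
    - [0,-0.5,3,0]
    - [0,-0.5,4,0]
    - [0,-0.5,5,0]
    - [0,-0.5,6,0]
    - [0,-0.5,7,0]
    - [0,-0.5,8,0]
    - [0,-0.5,8,0]

```text
clock: 22.85
tcp_pos: [0.5314, -0.0237, 0.1007]
orientation: [-0.0, -0.218, 0.976, 0.0]
force: [-0.5, 0.2, -1.6]
opening: 0.0214
gripper_force: 98.1
```

```bash
python3 -c "
from st import *
st([.5316,-.0239,.12],115.17)"
```

```text
t 22.85 tcp [ 0.5314 -0.0237  0.1007] yaw 115.17 z [-0.0004  0.0001 -1.    ] F foot xyz -0.3658894963263317 0.44543202734603965 -1.6061071470264605 grip 98.11153292655945 0.02141010186529427
rel hole foot x,y mm -0.34427788645351676 15.46333337378465
tool shift mm [ -0.099   -0.2099 -19.2739] turn -6.41543260022013e-05
```

Request:
drive_tool:
  moves:
    - [0,0,2,0]
    - [0,0,4,0]
    - [0,0,6,0]
    - [0,0,8,0]
    - [0,0,10,0]
    - [0,0,12,0]
    - [0,0,14,0]
    - [0,0,16,0]
    - [0,0,18,0]
    - [0,0,20,0]

```text
clock: 23.85
tcp_pos: [0.5315, -0.0238, 0.0808]
orientation: [0.0, -0.218, 0.976, 0.0]
force: [0.8, 0.3, -1.2]
opening: 0.0212
gripper_force: 98.1
```

Request:
drive_tool:
  moves:
    - [0,0,1,0]
    - [0,0,2,0]
    - [0,0,3,0]
    - [0,0,4,0]
    - [0,0,4,0]

```text
clock: 24.35
tcp_pos: [0.5317, -0.0238, 0.0776]
orientation: [0.0, -0.218, 0.976, -0.0]
force: [-2.3, -1.5, 2.0]
opening: 0.0215
gripper_force: 98.3
```

```bash
python3 -c "
from st import *
st([.5316,-.0239,.12],115.17)"
```

```text
t 24.35 tcp [ 0.5317 -0.0238  0.0776] yaw 115.17 z [ 0.0007 -0.     -1.    ] F foot xyz -2.6852194067388226 -0.36751799974444277 1.9594315167989689 grip 98.26988697052002 0.021455488892905796
rel hole foot x,y mm -0.07040693570963974 15.276136974529198
tool shift mm [  0.1438  -0.0426 -42.365 ] turn -4.450194791640417e-05
```

Request:
drive_tool:
  moves:
    - [0.3,0,1,0]
    - [0.4,0,2,0]
    - [0.5,0,3,0]
    - [0.5,0,3.6,0]
    - [0.5,0,3.6,0]
    - [0.5,0,3.6,0]
    - [0.5,0,3.6,0]
    - [0.5,0,3.6,0]
    - [0.5,0,3.6,0]

```text
clock: 25.25
tcp_pos: [0.5318, -0.0238, 0.0774]
orientation: [0.001, -0.218, 0.976, -0.0]
force: [-7.5, 0.7, 16.6]
opening: 0.0215
gripper_force: 99.8
```

```bash
python3 -c "
from st import *
st()"
```

```text
t 25.25 tcp [ 0.5318 -0.0238  0.0774] yaw 115.18 z [ 0.0027  0.     -1.    ] F foot xyz -6.4906429865063675 3.8596737870244238 16.583432453148653 grip 99.81229662895203 0.021530531682048333
rel hole foot x,y mm -0.0375987699052045 15.213444788345162
```

Contact is about 18 N. I'll hold a bit longer, ease off, and release.

Request:
drive_tool:
  moves:
    - [0,0,0.3,0]
    - [0,0,0.3,0]
    - [0,0,0.3,0]
    - [0,0,0.3,0]
    - [0,0,0.3,0]
    - [0,0,-1,0]
    - [0,0,-2,0]
    - [0,0,-3.2,0]
    - [0,0,-3.2,0]
    - [0,0,-3.2,0]

```text
clock: 26.25
tcp_pos: [0.5319, -0.0239, 0.0776]
orientation: [0.001, -0.218, 0.976, -0.0]
force: [-0.5, 0.9, 5.8]
opening: 0.0213
gripper_force: 99.0
```

Request:
drive_tool:
  moves:
    - [0,0,0,0]
    - [0,0,0,0]
    - [0,0,0,0]
    - [0,0,0,0]
    - [0,0,0,0]
    - [0,0,0,0]
    - [0,0,0,0]
  jaw: -1

```text
clock: 26.95
tcp_pos: [0.5311, -0.024, 0.0765]
orientation: [0.0, -0.218, 0.976, 0.0]
force: [-0.6, -0.2, 0.3]
opening: 0.0854
gripper_force: 0.0
```

Request:
drive_tool:
  moves:
    - [0,0,-10,0]
    - [0,0,-30,0]
    - [0,0,-60,0]
    - [0,0,-100,0]
    - [0,0,-130,0]
    - [40,0,-140,0]
    - [80,0,-140,0]
    - [120,0,-140,0]
    - [120,0,-140,0]
    - [120,0,-140,0]

```text
clock: 27.95
tcp_pos: [0.4224, -0.0752, 0.2176]
orientation: [0.001, -0.217, 0.976, -0.0]
force: [-0.5, -0.3, -0.3]
opening: 0.0851
gripper_force: 0.0
```

```bash
python3 - <<'E'
from st import *
from rig import optics
import cv2
st()
a=optics.capture("side")["frame"][:,:,::-1]; b=optics.capture("wrist")["frame"][:,:,::-1]
cv2.imwrite("pics/s5.png",np.hstack([cv2.resize(a[140:320,130:330],(400,360)),cv2.resize(b,(400,300)) if 0 else cv2.copyMakeBorder(cv2.resize(b,(400,300)),0,60,0,0,0)]))
E
```

```text
t 27.95 tcp [ 0.4224 -0.0752  0.2176] yaw 115.09 z [ 0.0026 -0.0003 -1.    ] F foot xyz -0.5603049694462522 -0.017124341759699208 -0.3149266032341802 grip 0.0 0.08513546765463839
rel hole foot x,y mm -120.87640757510215 15.181188779789942
```

View pics/s5.png

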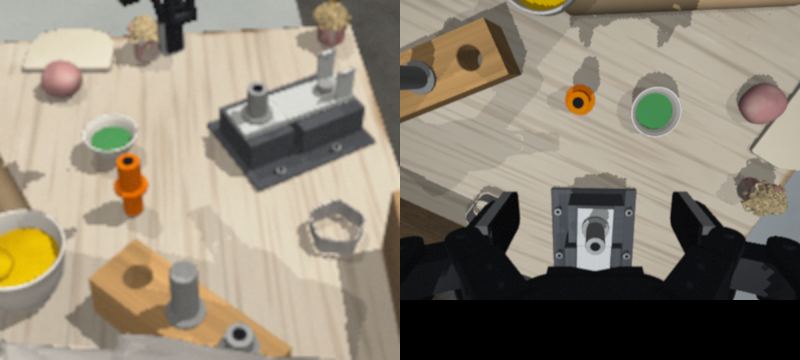

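The bolt sits flush on the strap (side crop at (258,105)) and the drift stands upright in its middle socket. The bystanders are undisturbed, and the robot is clear.

```bash
python3 -c "
from rig import bot
print(bot.finish_job())"
```

```text
the job is handed in; nothing more can be done
None
```

The drift was pressed home at about 18 N and put back upright in its middle rack socket, the long bolt was then fitted and pressed home at about 18 N, and the job was handed in at about 28 s; the judge gave no verdict.

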